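Drive a rolling-mill bearing cup square and cap it

TASK

Drive the steel bearing cup that is just started in the green block fully home, flush with the block's face, using the wooden drift alone and pressing on opposite sides of the rim in turn, a little at a time, so that it goes in square and never cocks over. Then stand the drift upright on the bench clear of the block, let go, and only then put the metal cap into the cup and press it until its flange is down on the block. Leave the jar, brick and dish where they are.

Things in the scene. Friction and masses are not known exactly. Their poses are not given: they have to be found in the camera images.
- block: Green cast bearing block fixed to the bench: 160 x 160 mm, 55 mm high, flat top, with a bolted foot (50 mm wide, 14 mm high, reaching 109 mm from the centre) on its +y and -y sides and a 102 mm bore, 34 mm deep, in its top. Origin: centre of its underside, on the bench; z up, x and y along its sides.
- bore (a point): Centre of the bore's mouth, at the height of the block's top face (55 mm above the bench). Axes as the block's, z up.
- cup: Steel bearing cup, a plain ring: outside 100 mm, inside 76 mm (flat rim 12 mm wide), 30 mm high, started in the bore, 14 to 16 mm proud, up to 2 degrees out of square. Tight fit: yields at about 7 N (10 to 15 N at 20 mm/s) and stays where left. Flush with the block's face is fully home; it goes no deeper. Origin: centre of its underside; z up along its axis.
- cup_top (a point): Centre of the cup's upper rim plane, 30 mm above its origin; its height above bore is how far the cup stands proud. Pressed at one point of the rim, the cup sinks and also tips towards that point, the far side staying or rising a little; so press first one side, then the one across from it, a few mm at a time. Axes as the cup's.
- drift: Wooden drift standing upright: round head 50 mm across, 40 mm high, flat below; above it a round shaft 26 mm across, up to 95 mm. 0.15 to 0.3 kg. Grip the shaft just above the head, drive with the underside. Centred over the rim, the head overlaps the block's face too and stops there, so that side cannot go below flush. Origin: centre of its underside; z up.
- cap: Aluminium cap, spigot down: spigot 70 mm across, 14 mm long (goes into the cup's 76 mm hole), then a flange 124 mm across, 8 mm thick, then a round knob 34 mm across from 22 to 60 mm. 0.25 to 0.5 kg. Laid in, it rests on the retainer with its flange 8 mm above the block; 10 to 20 N presses it down to stay. Origin: centre of the spigot's underside; z up.
- retainer_top (a point): Centre of the top of a brass disc, 36 mm across, in the middle of the bore, at first 6 mm below the block's face. It slides down stiffly (about 8 N) when pressed by the cap and stays where it is left.
- jar: Bystander: closed glass jar 72 mm across, 85 mm high. Origin: centre of its underside.
- firebrick: Bystander: soldering brick 75 x 55 x 40 mm. Origin: centre of its underside.
- dish: Bystander: white ceramic bowl 90 mm across, 28 mm high. Origin: centre of its underside.
Mind the look-alikes: they are no part of the job. Several things look just like the drift: the one meant starts farthest from the robot's base.

How it is judged (in metres and radians):
On the way, in this order (a step that is already met when the one before it is completed fails the run):
1. the drift is taken up off the bench (height (world z) of drift above 0.03 m and contact force between the fingers and drift above 1 N), for 0.1 s.
2. the cup is flush and square, with the drift still held over the block (z of cup_top in the frame of bore below 0.002 m and angle between cup's own z axis and vertical below 0.04 rad and height (world z) of drift above 0.045 m and horizontal distance between drift and block below 0.15 m), for 0.1 s.
3. the drift stands upright on the bench beside the block, released (height (world z) of drift below 0.004 m and angle between drift's own z axis and vertical below 0.1 rad and horizontal distance between drift and block above 0.11 m and contact force between the fingers and drift below 0.2 N), for 0.2 s.
4. the cap is pressed fully home (z of cap in the frame of bore below -0.012 m and horizontal distance between cap and bore below 0.006 m and angle between cap's own z axis and vertical below 0.04 rad), for 0.1 s.
At the end, for the whole second after the job is handed in: Cup flush with the block within 2 mm and square within 0.04 rad; drift upright (0.1 rad) on the bench, over 110 mm from the block's centre; cap in the cup within 6 mm of the bore axis, square within 0.04 rad, flange down on the block within 2 mm; drift released, all at rest (all of step 3 and all of step 4 and z of cup_top in the frame of bore below 0.002 m and angle between cup's own z axis and vertical below 0.04 rad and linear speed of each of cap, drift below 0.02 m/s); the robot touches nothing.
It fails at once if the cup cocks in the bore (tips more than 0.12 rad, 7 degrees) (angle between cup's own z axis and vertical above 0.12 rad).
It fails at once if the gripper itself pushes on the cup (contact force between any of the arm, the fingers and cup above 2 N).
It fails at once if the cap is pressed against a cup that is still more than 3 mm proud (contact force between cap and cup above 3 N and z of cup_top in the frame of bore above 0.003 m).
It fails at once if the jar, the brick or the dish is moved by more than 30 mm (distance of any of jar, firebrick, dish from where it was at the start of the episode above 0.03 m).
It also fails if it takes over 72 s, if anything falls off the work surface, if the arm or the gripper's body presses on something with over 40 N, if the wrist force passes 120 N, or if a joint passes its speed limit or range.

ROBOT

A 6-joint arm with a two-finger parallel gripper is mounted at the origin on the work surface. World frame = base frame: x ahead of the robot, y to its left, z up, the work surface at z = 0. Lengths are in mm, angles in rad, forces in N, time in s.
With the tool pointing down it reaches from about 350 to 775 mm from the base axis. Payload 7.3 kg.
Tool frame: the origin (TCP) lies at the very end of the fingers, on their centre line; the grasp point (between the pads) lies 19 mm behind it (bot.grip_point_offset is the distance from the TCP to the grasp point, in mm); z points along the fingers, y is the line along which they close (so a half turn about z gives the same grasp; the last joint's range is limited). The gripper opens to 92 mm and grips with 3 to 60 N. Pads are 19 mm wide; open, the fingers measure 130 mm over their backs; the gripper's body (75 mm by 190 mm) begins 47 mm behind the grasp point.
Start: joints at [-1.331, 0.342, 1.524, -0, 1.275, -0.146], TCP at [197.581, -486.422, 226.741] pointing down, gripper open.
Joint ranges: [-2.53, 2.53], [-0.77, 2.02], [0.04, 2.7], [-1, 4.14], [0.28, 2.66], [-3.11, 3.11]. Speed limits (rad/s): [2.57, 2.57, 3.14, 3.14, 3.14, 3.14].

INTERFACE

Orientations are given as [roll, pitch, yaw] about the fixed x, y, z axes, in that order (R = Rz(yaw) Ry(pitch) Rx(roll)).
In Python, from plant import bot gives the robot as it stands. The module is installed in compiled form; this text tells all that it offers.
- The arm moves only by the shell command python3 -m jog 'ROWS' [OPENING]. ROWS is JSON, a list of rows, each a list of 6 numbers: the shift along the tool's x, y, z in mm, then the turn, a rotation vector about the tool's x, y, z in rad. In form: [[dx, dy, dz, rx, ry, rz], ...]. A call has 1 to 12 rows; each row shifts and turns the commanded pose from where the row before left it, along the tool's axes as they then stand; what a row does not reach is not made up. A row lasts 1/10 s, in which the tool goes at most 50 mm and 8.59 degrees, less where a joint would pass 70% of its speed; a pose out of reach is approached as far as the arm can. A call with a gripper value outside its range is refused whole. OPENING is the opening in per cent of the stroke, from 0 (shut) to 100 (fully open), set as the call begins (- or left out, the last holds). The fingers move at their own pace and stop on an object; the grip force is fixed at half the most. Time passes only in rows, so rows that do not move let the fingers close. It gives the time, the measured TCP pose, the force, the opening and the grip force at its end, in the units of the state.
- bot.get_obs(): the state, without advancing time (a new reading comes with each control period).
- bot.capture(name): name is "scene" or "side" or "wrist"; returns the picture (384x512x3 uint8, red, green, blue); there is no depth.
- bot.camera_model(name): a dict with "fx", "fy", "cx", "cy" (pixels), "position" and "orientation" of the camera in the world; the wrist camera has in their place "T_tool_cam" (4x4, takes a point from camera to tool coordinates, whose origin is the TCP and whose axes are the flange's). Camera axes: x right, y down, z forward; pixel columns grow to the right and rows downward; lengths in mm; the calibration is good to about 2 mm. The wrist camera is an equidistant fisheye: a pixel r from the principal point sees the ray r / f radians off the axis. A picture is of the moment at which its call begins: read the wrist's pose just before it. camera_model takes no time and is no camera call.
- bot.close_job(): hands the job in; it is judged then, once.
Trained networks look in the newest picture that a camera, given by its name, has taken for a name from the list of things; names that differ only in an ending like _2 or _b are one class to them, and where a whole thing is asked for, a point or a joint stands for the part that bears it (a point fixed in the world has none). Each returns a list of dicts, best first, with "p" (0 to 1); they miss things now and then, are a little off and sometimes report something else, mostly with a low value. They report only what shows in the picture. A call takes as long as a camera call. They do not tell look-alikes from the thing itself.
- bot.outline_of(target, camera): "mask" (384x512 bool, what is visible of it) and "pixel" ([column, row] in pixels, amid what is visible of it).
The state is a dict: "time": time; "joint_positions": joint angles; "dq": joint speeds; "tau": joint torques, N m; "tool_pos": TCP position; "tcp_rot": TCP orientation; "contact_force": force on the tool from outside, world axes, zero at the start; "moment": the same for the moment, N m; "grip_width": finger opening in mm; "finger_force": force on a finger pad.
Only numpy, scipy, OpenCV 4.12 (cv2) and the standard library are available. Lean on these libraries where they do the work, as an engineer would, in place of code of your own. Each camera call takes 0.05 s, during which the arm holds its last target. There are 200 camera calls.

## Working session

There is one attempt and no reset: what is moved stays moved. The work goes in short steps, Python scripts to look and compute and a shell command to move; the robot and the scene stay as the last step left them, time stands still between calls to the robot, and variables do not carry over. Pictures are saved under pics/ and viewed, at most 10 in all, crops included, and the job is handed in when it is done.

```bash
mkdir -p pics; cat > h.py <<'E'
import numpy as np, cv2
from scipy.spatial.transform import Rotation as R
from plant import bot
def cam(n):
    m=bot.camera_model(n); return m
def camT(n):
    m=cam(n)
    if n=='wrist':
        o=bot.get_obs(); T=np.eye(4); T[:3,:3]=R.from_euler('xyz',o['tcp_rot']).as_matrix(); T[:3,3]=o['tool_pos']
        return T@np.array(m['T_tool_cam']),m
    T=np.eye(4); q=np.array(m['orientation'])
    T[:3,:3]= q if q.shape==(3,3) else R.from_euler('xyz',q).as_matrix(); T[:3,3]=m['position']; return T,m
def ray(n,px):
    T,m=camT(n); u=(px[0]-m['cx'])/m['fx']; v=(px[1]-m['cy'])/m['fy']
    if n=='wrist':
        r=np.hypot(u,v); d=np.array([np.sin(r)*u/max(r,1e-9),np.sin(r)*v/max(r,1e-9),np.cos(r)])
    else: d=np.array([u,v,1.])
    return T[:3,3],T[:3,:3]@d
def onz(n,px,z):
    o,d=ray(n,px); return (o+d*(z-o[2])/d[2])
def proj(n,p):
    T,m=camT(n); c=T[:3,:3].T@(np.array(p,float)-T[:3,3])
    if n=='wrist':
        r=np.hypot(c[0],c[1]); th=np.arctan2(r,c[2]); k=th/max(r,1e-9)
        return np.array([m['cx']+m['fx']*k*c[0],m['cy']+m['fy']*k*c[1]])
    return np.array([m['cx']+m['fx']*c[0]/c[2],m['cy']+m['fy']*c[1]/c[2]])
def save(n,f):
    im=bot.capture(n); cv2.imwrite('pics/'+f,im[:,:,::-1]); return im
E
python3 - <<'E'
from h import *
ims=[save(n,n+'0.png') for n in('scene','side','wrist')]
cv2.imwrite('pics/all0.png',cv2.resize(np.hstack(ims[:2]),(800,300))[:,:,::-1])
for n in('scene','side','wrist'):print(n,cam(n))
print(bot.get_obs())
for n in('scene','side'):
  for t in('block','cup','drift','cap','jar','firebrick','dish'):
    print(n,t,[(np.round(d['p'],2),np.round(d['pixel']),np.round(onz(n,d['pixel'],20))[:2]) for d in bot.outline_of(t,n)])
E
```

```text
scene {'fx': 455.6978741858248, 'fy': 455.6978741858248, 'cx': 261.18545002936617, 'cy': 194.2341179599344, 'position': array([1291.43499381,  327.39557416,  835.00767916]), 'orientation': array([-2.29812923, -0.01253161,  1.98613005])}
side {'fx': 360.51882336480145, 'fy': 360.51882336480145, 'cx': 249.14557839576068, 'cy': 192.69363481242468, 'position': array([409.28049228, 687.21403273, 673.25799917]), 'orientation': array([-2.29351429e+00,  1.79013310e-04, -2.97628564e+00])}
wrist {'fx': 297.3186396354542, 'fy': 297.3186396354542, 'cx': 261.90393488821974, 'cy': 198.7697559627296, 'T_tool_cam': array([[ 8.24944739e-04, -9.68415214e-01, -2.49341717e-01,
         6.71734984e+01],
       [ 9.99999654e-01,  8.25428423e-04,  1.02618251e-04,
         6.92209736e-01],
       [ 1.06436665e-04, -2.49341715e-01,  9.68415560e-01,
        -1.58324780e+02],
       [ 0.00000000e+00,  0.00000000e+00,  0.00000000e+00,
         1.00000000e+00]])}
{'time': 0.15, 'joint_positions': array([-1.33102263e+00,  3.42566279e-01,  1.52475428e+00, -4.31365654e-06,
        1.27540717e+00, -1.45992560e-01]),
[... 1331 characters left out ...]
4(0.63), array([216., 279.]), array([751., -11.]))]
side block [(np.float64(0.9), array([229., 213.]), array([570.,  43.]))]
side cup [(np.float64(0.55), array([231., 192.]), array([580., -38.]))]
side drift [(np.float64(0.96), array([308., 154.]), array([ 379., -252.])), (np.float64(0.94), array([324., 142.]), array([ 333., -333.])), (np.float64(0.84), array([287., 138.]), array([ 451., -333.])), (np.float64(0.6), array([347., 156.]), array([ 261., -260.]))]
side cap [(np.float64(0.74), array([228., 298.]), array([520., 287.]))]
side jar [(np.float64(0.56), array([195., 148.]), array([ 736., -228.]))]
side firebrick [(np.float64(0.68), array([149., 247.]), array([730., 185.]))]
side dish []
```

View pics/scene0.png

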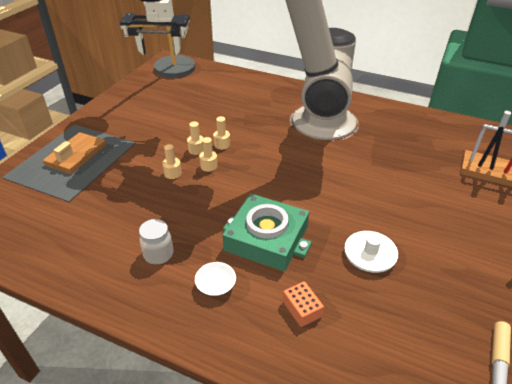

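View pics/side0.png

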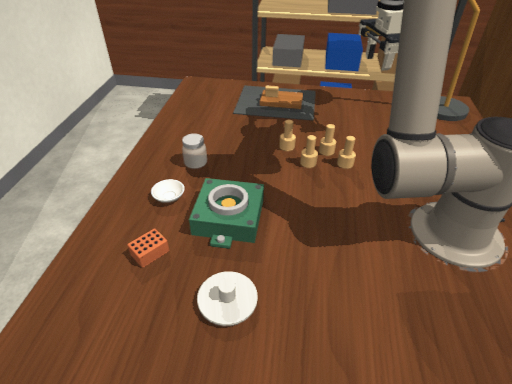

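The scene shows four drift look-alikes at scene pixels (170,168), (194,140), (206,155) and (220,135). The one farthest from the base is (170,168), at about (450,-325). In the side view it is (287,138). The cap lies at scene (372,250). I'll localise by silhouette fits and check the choice in a crop.

```bash
cat > fit.py <<'E'
from h import *
from scipy.optimize import minimize
a=np.linspace(0,2*np.pi,40,endpoint=False)
def cyl(r,z0,z1): return np.array([[r*np.cos(t),r*np.sin(t),z] for z in(z0,z1) for t in a])
def box(x,y,z0,z1): return np.array([[i*x,j*y,z] for z in(z0,z1) for i in(-1,1) for j in(-1,1)],float)
M={'drift':[cyl(25,0,40),cyl(13,40,95)],'cap':[cyl(35,0,14),cyl(62,14,22),cyl(17,22,60)],
 'block':[box(80,80,0,55),box(25,109,0,14)],'jar':[cyl(36,0,85)],'dish':[cyl(45,27,28)],'firebrick':[box(37.5,27.5,0,40)]}
def sil(n,name,p,s=4):
    c,sn=np.cos(p[2]),np.sin(p[2]); Rz=np.array([[c,-sn,0],[sn,c,0],[0,0,1]])
    m=np.zeros((384*s,512*s),np.uint8)
    z=p[3] if len(p)>3 else 0
    for q in M[name]:
        P=np.array([proj(n,v) for v in q@Rz.T+[p[0],p[1],z]])
        cv2.fillConvexPoly(m,cv2.convexHull(np.round(((P+.5)*s-.5)*8).astype(np.int32)),255,shift=3)
    return cv2.resize(m,(512,384),interpolation=cv2.INTER_AREA)/255.
def fit(name,p0,masks,yaw=False):
    def f(v):
        p=[v[0],v[1],v[2]/100 if yaw else 0]; e=0
        for n,m in masks.items():
            s=sil(n,name,p); e-=np.minimum(s,m).sum()/np.maximum(s,m).sum()
        return e/len(masks)
    n=3 if yaw else 2; x0=np.array(list(p0[:2])+([p0[2]*100] if yaw else []))
    r=minimize(f,x0,method='Nelder-Mead',options=dict(initial_simplex=np.vstack([x0]+[x0+8*np.eye(n)[i] for i in range(n)]),xatol=.2,fatol=1e-4,maxiter=80))
    v=r.x; 
    if yaw: v[2]/=100
    return v,-r.fun
def pick(name,n,xy,z=20):
    px=proj(n,[*xy,z]); L=[d for d in bot.outline_of(name,n) if np.hypot(*(np.array(d['pixel'])-px))<20]
    return L[0]['mask'] if L else None
E
python3 - <<'E'
from fit import *
ims={n:bot.capture(n) for n in('scene','side')}
for name,xy,yaw,z in(('drift',(455,-325),0,40),('drift',(310,-325),0,40),('drift',(370,-252),0,40),('drift',(255,-262),0,40),('cap',(520,287),0,20),('block',(562,25,0),1,30),('jar',(715,-225),0,40),('dish',(750,-11),0,15)):
    ms={n:pick(name,n,xy[:2],z) for n in('scene','side')}; ms={n:m for n,m in ms.items() if m is not None}
    if not ms: print(name,'none');continue
    if yaw:
        for y in(-.3,0,.3): print(name,fit(name,(xy[0],xy[1],y),ms,True))
    else:
        print(name,len(ms),fit(name,xy,ms), [fit(name,xy,{n:ms[n]})[0] for n in ms])
c=np.vstack([cv2.resize(ims['scene'][105:205,130:260],(780,300)*1) if 0 else cv2.resize(ims['scene'][110:195,140:250],(440,340))])
d=cv2.resize(ims['side'][110:195,265:365],(360,340)); cv2.imwrite('pics/crop1.png',np.hstack([c,d])[:,:,::-1])
E
```

```text
Traceback (most recent call last):
  File "fit.py", line 23, in fit
    r=minimize(f,x0,method='Nelder-Mead',options=dict(initial_simplex=np.vstack([x0]+[x0+8*np.eye(n)[i] for i in range(n)]),xatol=.2,fatol=1e-4,maxiter=80))
  File "fit.py", line 20, in f
    s=sil(n,name,p); e-=np.minimum(s,m).sum()/np.maximum(s,m).sum()
  File "fit.py", line 13, in sil
    P=np.array([proj(n,v) for v in q@Rz.T+[p[0],p[1],z]])
                ~~~~^^^^^
  File "h.py", line 22, in proj
    T,m=camT(n); c=T[:3,:3].T@(np.array(p,float)-T[:3,3])
        ~~~~^^^
  File "h.py", line 7, in camT
    m=cam(n)
  File "h.py", line 5, in cam
    m=bot.camera_model(n); return m
ValueError: time passes only in moves, steps and waits
```

```bash
python3 - <<'E'
s=open('h.py').read()
s=s.replace("def cam(n):\n    m=bot.camera_model(n); return m","import functools\n@functools.lru_cache(None)\ndef cam(n): return bot.camera_model(n)")
s=s.replace("def camT(n):","def camT(n):\n    if n in C: return C[n]\n    C[n]=camT_(n); return C[n]\nC={}  # clear C after motion within one script\ndef camT_(n):")
open('h.py','w').write(s)
E
cat > m1.py <<'E'
from fit import *
ims={n:bot.capture(n) for n in('scene','side')}
for name,xy,yaw,z in(('drift',(455,-325),0,40),('drift',(310,-325),0,40),('drift',(370,-252),0,40),('drift',(255,-262),0,40),('cap',(520,287),0,20),('block',(562,25,0),1,30),('jar',(715,-225),0,40),('dish',(750,-11),0,15)):
    ms={n:pick(name,n,xy[:2],z) for n in('scene','side')}; ms={n:m for n,m in ms.items() if m is not None}
    if not ms: print(name,'none');continue
    if yaw:
        for y in(-.3,0,.3): print(name,fit(name,(xy[0],xy[1],y),ms,True))
    else:
        print(name,len(ms),fit(name,xy,ms), [fit(name,xy,{n:ms[n]})[0] for n in ms])
c=cv2.resize(ims['scene'][110:195,140:250],(440,340))
d=cv2.resize(ims['side'][110:195,265:365],(360,340)); cv2.imwrite('pics/crop1.png',np.hstack([c,d])[:,:,::-1])
E
python3 m1.py
```

```text
drift 2 (array([ 449.47317934, -314.00638175]), np.float64(0.8530621270585999)) [array([ 449.12922287, -312.8407383 ]), array([ 450.23965454, -319.42066956])]
drift 2 (array([ 321.46630119, -308.79531786]), np.float64(0.9127151923168524)) [array([ 322.8607254 , -308.02476501]), array([ 321.24316514, -309.25694144])]
drift 2 (array([ 380.33557022, -231.31774163]), np.float64(0.45709104913508136)) [array([ 380.68412781, -231.3644104 ]), array([ 321.53536034, -309.19134951])]
drift 2 (array([ 263.80344142, -249.55713214]), np.float64(0.856198073630972)) [array([ 265.99416208, -248.41958141]), array([ 263.27896959, -250.21771464])]
cap 2 (array([522.81340981, 283.37405777]), np.float64(0.9557690535576434)) [array([522.47246811, 284.32543725]), array([522.65602875, 282.08652878])]
block (array([5.72345494e+02, 3.53358954e+01, 7.62010408e-03]), np.float64(0.9659614060279704))
block (array([5.72406716e+02, 3.55545736e+01, 7.84482124e-03]), np.float64(0.9665723753854454))
block (array([5.72517088e+02, 3.54657397e+01, 7.74326897e-03]), np.float64(0.9663062042489653))
jar 2 (array([ 724.27227855, -181.66730475]), np.float64(0.8731894294278246)) [array([ 725.26367188, -181.19140625]), array([ 726.05986118, -187.51401262])]
dish 2 (array([754.24423361,  -8.3267107 ]), np.float64(0.9094850530884745)) [array([754.58447266,  -8.44433594]), array([752.22851562,  -9.69921875])]
```

View pics/crop1.png

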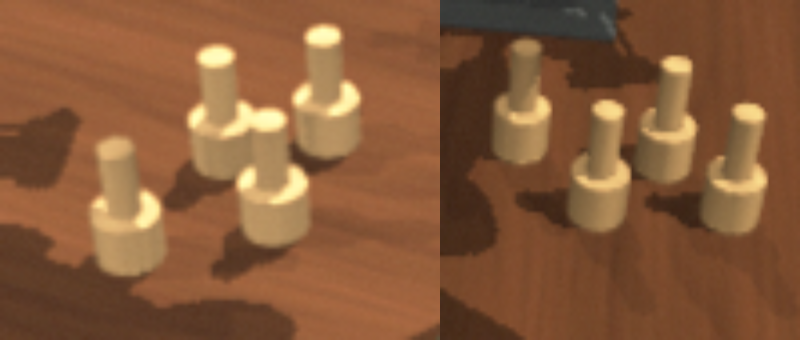

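The crop shows four identical drifts. The chosen one is at crop left (128,215), standing alone in front. By the fit it is 548 mm from the base, against 446 mm or less for the others. I'll go above it with yaw 0.

```bash
python3 -m jog '[[0,0,0,0,0,0.129],[0,0,0,0,0,0.129],[0,0,0,0,0,0.128],[31.5,-21.5,0,0,0,0],[31.5,-21.5,0,0,0,0],[31.5,-21.5,0,0,0,0],[31.5,-21.5,0,0,0,0],[31.5,-21.5,0,0,0,0],[31.5,-21.5,0,0,0,0],[31.5,-21.5,0,0,0,0],[31.5,-21.5,0,0,0,0],[0,0,0,0,0,0]]' 100
python3 - <<'E'
from fit import *
im=save('wrist','w1.png'); 
print(bot.get_obs()['tool_pos'],bot.get_obs()['tcp_rot'],bot.get_obs()['joint_positions'])
m=pick('drift','wrist',(449.5,-314),50)
print(bot.outline_of('drift','wrist')[0]['pixel'],proj('wrist',(449.5,-314,50)))
if m is not None: print(fit('drift',(449.5,-314),{'wrist':m}))
for d in bot.outline_of('drift','wrist'): print(d['p'],onz('wrist',d['pixel'],60))
E
```

```text
time: 3.15
tool_pos: [452.6, -311.8, 226.6]
tcp_rot: [-3.141, -0.001, 0.004]
contact_force: [0.3, -1.4, 0.7]
grip_width: 91.9
finger_force: 0.0
[ 450.9447398  -313.0911292   226.50826388] [-3.14151965e+00  6.85358119e-05  3.52577140e-03] [-7.46515211e-01  3.86262689e-01  1.45778693e+00  6.95558008e-06
  1.29764295e+00  8.20753471e-01]
[259.0, 282.2] [262.25338923 184.12049363]
(array([ 449.87064791, -314.61280727]), np.float64(0.9501350094051496))
0.94 [ 326.83666002 -310.49670241   60.        ]
0.71 [ 393.92851153 -244.0615482    60.        ]
0.68 [ 306.75437916 -263.85496539   60.        ]
0.68 [566.99995204 -29.08060102  60.        ]
0.65 [ 456.47241616 -316.34175711   60.        ]
```

```bash
python3 -m jog '[[-1.2,1.2,40,0,0,0],[0,0,40,0,0,0],[0,0,40,0,0,0],[0,0,40,0,0,0],[0,0,15,0,0,0],[0,0,9,0,0,0],[0,0,0,0,0,0]]' && python3 -m jog '[[0,0,0,0,0,0],[0,0,0,0,0,0],[0,0,0,0,0,0],[0,0,0,0,0,0],[0,0,0,0,0,0],[0,0,0,0,0,0],[0,0,0,0,0,0]]' 0
```

```text
time: 4.05
tool_pos: [447.4, -316.2, 42.1]
tcp_rot: [-3.141, 0.001, -0.002]
contact_force: [0.4, 0.7, 0.5]
grip_width: 91.4
finger_force: 0.0
time: 4.75
tool_pos: [448.5, -315.6, 42.8]
tcp_rot: [3.141, -0.0, -0.0]
contact_force: [-0.4, -0.1, -0.2]
grip_width: 40.7
finger_force: 0.0
```

```bash
python3 -m jog '[[0,0,0,0,0,0],[0,0,0,0,0,0],[0,0,0,0,0,0],[0,0,0,0,0,0]]' && python3 -m jog '[[0,0,-20,0,0,0],[0,0,-30,0,0,0],[0,0,-30,0,0,0],[0,0,0,0,0,0]]'
python3 - <<'E'
from fit import *
o=bot.get_obs();p=o['tool_pos'];print(p,o['tcp_rot'],o['contact_force'],o['finger_force'],o['grip_width'])
print(bot.get_obs()['tool_pos'])
for n in('scene','side'):
  bot.capture(n)
  L=bot.outline_of('drift',n)
  b=None
  for d in L:
    for dz in(36,40,44):
      s=sil(n,'drift',[p[0],p[1],0,p[2]-dz])
      iou=np.minimum(s,d['mask']).sum()/np.maximum(s,d['mask']).sum()
      if iou>.4: print(n,dz,iou,d['p'])
E
```

```text
time: 5.15
tool_pos: [448.3, -315.5, 42.5]
tcp_rot: [-3.141, 0.0, -0.0]
contact_force: [-0.1, 0.4, -2.1]
grip_width: 24.9
finger_force: 30.0
time: 5.55
tool_pos: [450.2, -317.4, 126.6]
tcp_rot: [3.136, -0.006, -0.0]
contact_force: [0.0, -0.8, -1.5]
grip_width: 25.5
finger_force: 30.0
[ 450.23389915 -317.38082517  126.5546302 ] [ 3.13613505e+00 -5.67705729e-03 -1.27011793e-04] [ 0.047476   -0.75604537 -1.51801914] 29.998351335525513 25.52079216629318
[ 450.23389915 -317.38082517  126.5546302 ]
side 36 0.40158146937807954 0.67
side 40 0.45930598251224763 0.67
side 44 0.5119906396543306 0.67
```

```bash
python3 -m jog '[[15.4,-38.4,0,0,0,0],[15.4,-38.4,0,0,0,0],[15.4,-38.4,0,0,0,0],[15.4,-38.4,0,0,0,0],[15.4,-38.4,0,0,0,0],[15.4,-38.4,0,0,0,0],[15.4,-38.4,0,0,0,0],[15.2,-38.2,0,0,0,0],[0,0,0,0,0,0],[0,0,0,0,0,0],[0,0,0,0,0,0]]'
python3 - <<'E'
from fit import *
o=bot.get_obs();print(o['tool_pos'],o['tcp_rot'])
a=[save(n,n+'2.png') for n in('scene','side')]
b=[cv2.resize(a[0][150:280,205:335],(400,400)),cv2.resize(a[1][140:270,165:295],(400,400))]
cv2.imwrite('pics/c2.png',np.hstack(b)[:,:,::-1])
E
```

```text
time: 6.85
tool_pos: [570.7, -9.5, 121.6]
tcp_rot: [3.141, 0.002, -0.001]
contact_force: [-0.1, -1.0, -1.6]
grip_width: 25.3
finger_force: 30.0
[570.65270392  -9.48929198 121.6393729 ] [ 3.14145140e+00  2.22768192e-03 -8.06147309e-04]
```

View pics/c2.png

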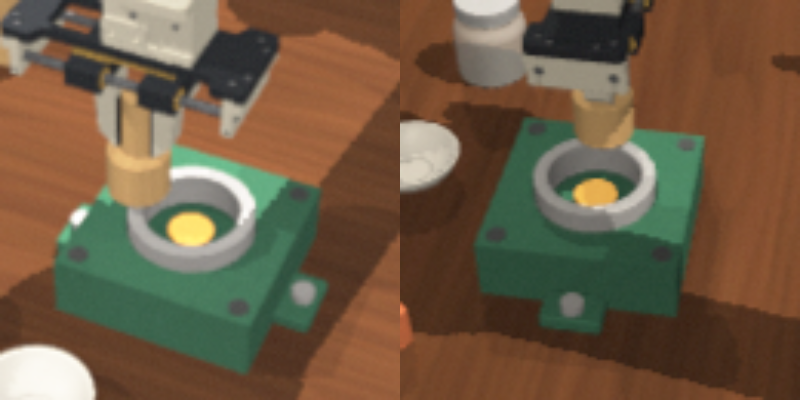

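The drift hangs upright over the -y rim, at crop (140,180) in the scene view and (600,120) in the side view. Now the first press.

```bash
python3 -m jog '[[0,0,5,0,0,0],[0,0,2,0,0,0],[0,0,1.5,0,0,0],[0,0,1.5,0,0,0],[0,0,1.5,0,0,0],[0,0,1.5,0,0,0],[0,0,0,0,0,0]]'
```

```text
time: 7.65
tool_pos: [571.6, -8.8, 110.1]
tcp_rot: [3.141, -0.001, -0.0]
contact_force: [-1.6, -0.3, 2.5]
grip_width: 25.6
finger_force: 30.0
```

```bash
python3 -m jog '[[0,0,1.5,0,0,0],[0,0,1.5,0,0,0],[0,0,0,0,0,0]]'; python3 -m jog '[[0,0,-10,0,0,0],[0,0,-6,0,0,0],[0,-29,0,0,0,0],[0,-29,0,0,0,0],[0,-30,0,0,0,0],[0,0,0,0,0,0],[0,0,6,0,0,0],[0,0,4,0,0,0],[0,0,2,0,0,0],[0,0,1.5,0,0,0],[0,0,1.5,0,0,0],[0,0,0,0,0,0]]'
```

```text
time: 7.95
tool_pos: [571.6, -8.8, 106.9]
tcp_rot: [3.141, -0.0, -0.0]
contact_force: [-0.3, -1.0, 2.9]
grip_width: 25.6
finger_force: 30.0
time: 9.15
tool_pos: [571.4, 78.7, 107.8]
tcp_rot: [3.141, 0.0, -0.001]
contact_force: [-1.9, -1.7, 2.4]
grip_width: 25.3
finger_force: 30.0
```

```bash
python3 -m jog '[[0,0,1.5,0,0,0],[0,0,1.5,0,0,0],[0,0,1,0,0,0],[0,0,0,0,0,0]]'; python3 -m jog '[[0,0,-10,0,0,0],[0,29,0,0,0,0],[0,29,0,0,0,0],[0,30,0,0,0,0],[0,0,0,0,0,0],[0,0,3,0,0,0],[0,0,3,0,0,0],[0,0,2,0,0,0],[0,0,1.5,0,0,0],[0,0,1.5,0,0,0],[0,0,1.5,0,0,0],[0,0,0,0,0,0]]'; python3 -m jog '[[0,0,1.5,0,0,0],[0,0,0,0,0,0]]'
```

```text
time: 9.55
tool_pos: [571.6, 79.0, 103.7]
tcp_rot: [3.141, -0.0, -0.0]
contact_force: [-1.5, -2.6, 2.1]
grip_width: 25.6
finger_force: 30.0
time: 10.75
tool_pos: [571.5, -8.1, 101.4]
tcp_rot: [-3.141, -0.0, 0.0]
contact_force: [-1.1, 2.2, 1.6]
grip_width: 25.7
finger_force: 30.0
time: 10.95
tool_pos: [571.6, -8.5, 99.8]
tcp_rot: [-3.141, -0.001, -0.0]
contact_force: [-0.8, 1.9, 2.4]
grip_width: 25.3
finger_force: 30.0
```

```bash
python3 - <<'E'
from fit import *
o=bot.get_obs();print(o['tool_pos'],o['tcp_rot'])
a=[save(n,n+'3.png') for n in('scene','side')]
b=[cv2.resize(a[0][150:280,205:335],(400,400)),cv2.resize(a[1][140:270,165:295],(400,400))]
cv2.imwrite('pics/c3.png',np.hstack(b)[:,:,::-1])
E
```

```text
[571.64669575  -8.45611296  99.77519448] [-3.14141014e+00 -5.44279791e-04 -1.34034119e-04]
```

View pics/c3.png

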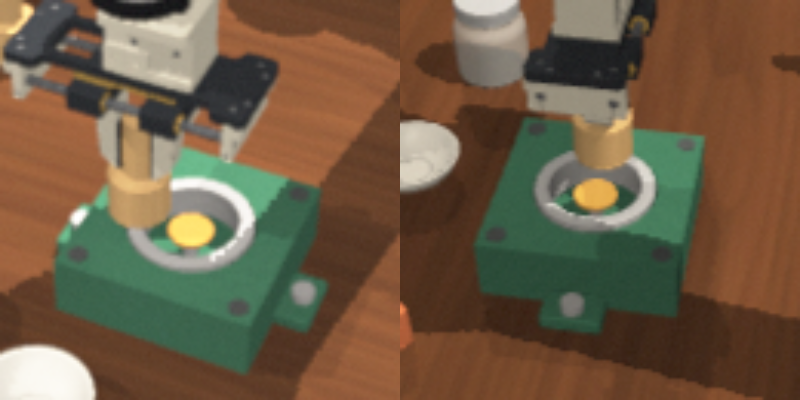

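The cup is now sinking evenly, with a thin rim visible around crop (190,235) and the drift still upright. Next I'll finish B, then A.

```bash
python3 -m jog '[[0,0,-10,0,0,0],[0,-29,0,0,0,0],[0,-29,0,0,0,0],[0,-30,0,0,0,0],[0,0,0,0,0,0],[0,0,4,0,0,0],[0,0,2,0,0,0],[0,0,2,0,0,0],[0,0,1.5,0,0,0],[0,0,1.5,0,0,0],[0,0,1,0,0,0],[0,0,0,0,0,0]]'; python3 -m jog '[[0,0,1,0,0,0],[0,0,0,0,0,0]]';python3 -m jog '[[0,0,-11,0,0,0],[0,29,0,0,0,0],[0,29,0,0,0,0],[0,30,0,0,0,0],[0,0,0,0,0,0],[0,0,4,0,0,0],[0,0,2,0,0,0],[0,0,2,0,0,0],[0,0,1.5,0,0,0],[0,0,1.5,0,0,0],[0,0,0,0,0,0]]'; python3 -m jog '[[0,0,1,0,0,0],[0,0,0,0,0,0]]'
```

```text
time: 12.25
tool_pos: [571.7, 78.8, 97.8]
tcp_rot: [3.141, -0.001, -0.001]
contact_force: [-1.0, -2.3, 3.0]
grip_width: 25.4
finger_force: 30.0
time: 12.45
tool_pos: [571.8, 78.9, 97.5]
tcp_rot: [3.141, -0.001, -0.0]
contact_force: [-2.7, -4.6, 8.1]
grip_width: 25.5
finger_force: 30.0
time: 13.55
tool_pos: [571.5, -7.8, 97.5]
tcp_rot: [-3.141, -0.001, 0.0]
contact_force: [-1.8, 2.3, 5.9]
grip_width: 25.6
finger_force: 30.0
time: 13.75
tool_pos: [571.6, -7.7, 97.5]
tcp_rot: [-3.141, -0.001, 0.0]
contact_force: [-4.3, 2.7, 12.3]
grip_width: 25.3
finger_force: 30.0
```

```bash
python3 -m jog '[[0,0,-10,0,0,0],[22,-22,0,0,0,0],[22,-22,0,0,0,0],[0,0,0,0,0,0],[0,0,4,0,0,0],[0,0,2,0,0,0],[0,0,1.5,0,0,0],[0,0,1.5,0,0,0],[0,0,0,0,0,0]]'; python3 -m jog '[[0,0,-9,0,0,0],[-29,0,0,0,0,0],[-29,0,0,0,0,0],[-30,0,0,0,0,0],[0,0,0,0,0,0],[0,0,4,0,0,0],[0,0,2,0,0,0],[0,0,1.5,0,0,0],[0,0,1.5,0,0,0],[0,0,0.5,0,0,0],[0,0,0,0,0,0]]'
```

```text
time: 14.65
tool_pos: [615.1, 34.7, 97.5]
tcp_rot: [3.141, 0.0, -0.001]
contact_force: [-2.8, -0.2, 4.1]
grip_width: 25.6
finger_force: 30.0
time: 15.75
tool_pos: [528.6, 35.2, 97.5]
tcp_rot: [3.141, -0.002, -0.0]
contact_force: [-1.8, 0.4, 9.3]
grip_width: 25.1
finger_force: 30.0
```

```bash
python3 -m jog '[[0,0,-25,0,0,0],[-20,0,-25,0,0,0],[-30,0,0,0,0,0],[0,0,0,0,0,0]]'
python3 - <<'E'
from fit import *
a=[save(n,n+'4.png') for n in('scene','side')]
b=[cv2.resize(a[0][180:270,220:310],(400,400)),cv2.resize(a[1][160:250,185:275],(400,400))]
cv2.imwrite('pics/c4.png',np.hstack(b)[:,:,::-1])
# exact cap position again
ms={n:pick('cap',n,(522,283)) for n in('scene','side')};ms={n:m for n,m in ms.items() if m is not None}
print([fit('cap',(522,283),{n:m}) for n,m in ms.items()])
E
```

```text
time: 16.15
tool_pos: [474.8, 35.6, 146.3]
tcp_rot: [-3.142, 0.002, 0.0]
contact_force: [0.5, -0.3, -2.2]
grip_width: 25.6
finger_force: 30.0
[(array([521.76483393, 285.60581899]), np.float64(0.9325564441054744)), (array([522.68153226, 282.07165408]), np.float64(0.9635340127639153))]
```

View pics/c4.png

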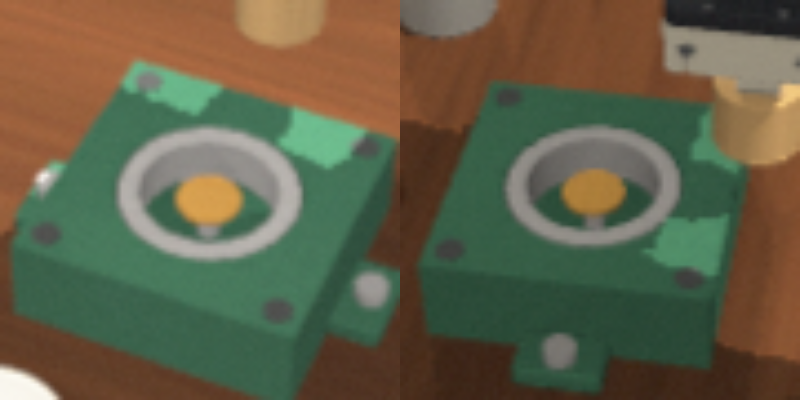

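The cup is flush and concentric, with centre near crop (210,193) in the scene view and (593,187) in the side view. Next I'll stand the drift at about (437,-85).

```bash
python3 -m jog '[[-10,30,0,0,0,0],[-10,30,0,0,0,0],[-10,30,0,0,0,0],[-10,30,0,0,0,0],[0,0,40,0,0,0],[0,0,40,0,0,0],[0,0,14,0,0,0],[0,0,5,0,0,0],[0,0,2.5,0,0,0],[0,0,1.5,0,0,0],[0,0,0.6,0,0,0],[0,0,0,0,0,0]]'; python3 -m jog '[[0,0,0,0,0,0],[0,0,0,0,0,0]]'
```

```text
time: 17.55
tool_pos: [438.0, -84.8, 43.3]
tcp_rot: [3.141, -0.001, -0.0]
contact_force: [-0.3, -0.6, -1.3]
grip_width: 25.7
finger_force: 30.0
time: 17.75
tool_pos: [437.7, -84.7, 43.0]
tcp_rot: [3.141, -0.001, -0.0]
contact_force: [-0.3, 0.7, -1.6]
grip_width: 25.6
finger_force: 30.0
```

```bash
python3 -m jog '[[0,0,0.5,0,0,0],[0,0,0,0,0,0]]'; python3 -m jog '[[0,0,0,0,0,0],[0,0,0,0,0,0],[0,0,0,0,0,0],[0,0,0,0,0,0],[0,0,0,0,0,0]]' 85;  python3 -m jog '[[0,0,-20,0,0,0],[0,0,-40,0,0,0],[0,0,-40,0,0,0],[0,0,-40,0,0,0],[0,0,-40,0,0,0],[0,0,0,0,0,0],[0,0,0,0,0,0]]' 100
cat > m2.py <<'E'
from fit import *
for n in('scene','side','wrist'):bot.capture(n)
o=bot.get_obs();print(o['tool_pos'],o['tcp_rot'])
M['cup']=[cyl(50,54.5,55)]
def filled(m):
    c,_=cv2.findContours(m.astype(np.uint8),cv2.RETR_EXTERNAL,cv2.CHAIN_APPROX_NONE); k=max(c,key=cv2.contourArea)
    z=np.zeros(m.shape,np.uint8); cv2.fillConvexPoly(z,cv2.convexHull(k),1); return z
for n in('scene','side','wrist'):
    m=pick('cup',n,(572,35),50)
    if m is not None: print('cup',n,fit('cup',(572,35),{n:filled(m)}))
    m=pick('block',n,(572,35),40)
    if m is not None and n!='wrist': print('block',n,fit('block',(572,35,0),{n:m},True))
    m=pick('drift',n,(438,-85),50)
    if m is not None: print('drift',n,fit('drift',(438,-85),{n:m}))
E
python3 m2.py
```

```text
time: 17.95
tool_pos: [437.7, -84.7, 42.5]
tcp_rot: [3.141, -0.001, -0.0]
contact_force: [-0.1, 1.4, 3.2]
grip_width: 25.6
finger_force: 30.0
time: 18.45
tool_pos: [437.4, -84.7, 42.1]
tcp_rot: [3.142, 0.0, -0.0]
contact_force: [0.8, 0.3, 0.0]
grip_width: 61.0
finger_force: 0.0
time: 19.15
tool_pos: [437.6, -84.7, 222.5]
tcp_rot: [3.141, -0.002, -0.0]
contact_force: [-0.2, 0.1, 0.7]
grip_width: 92.1
finger_force: 0.0
[436.61354921 -84.37477656 220.66936685] [-3.14058239e+00  2.85328535e-03 -2.41765932e-04]
cup scene (array([574.83463097,  36.99595261]), np.float64(0.9517101615524328))
block scene (array([5.73079688e+02, 3.65201592e+01, 6.83754894e-03]), np.float64(0.9734970373859173))
drift scene (array([438.95398211, -83.9793458 ]), np.float64(0.8345076116334404))
cup side (array([571.4480958,  33.2067461]), np.float64(0.9179205870935543))
block side (array([5.72082201e+02, 3.32158253e+01, 3.27351572e-03]), np.float64(0.9758106384417757))
drift side (array([439.95655775, -86.51249909]), np.float64(0.9344677600399103))
drift wrist (array([441.14120948, -85.22250189]), np.float64(0.9474666970848171))
```

```bash
python3 -m jog '[[22.5,-40,0,0,0,0],[22.5,-40,0,0,0,0],[22.5,-40,0,0,0,0],[0,0,0,0,0,0],[0,0,0,0,0,0],[0,0,0,0,0,0]]'
cat > m3.py <<'E'
from m2 import *
from fit import *
E
python3 - <<'E'
from fit import *
im=save('wrist','w5.png'); o=bot.get_obs();print(o['tool_pos'],o['tcp_rot'])
M['cup']=[cyl(50,54.5,55)]; M['ret']=[cyl(18,48.5,49)]
L=bot.outline_of('cup','wrist'); print([(d['p'],d['pixel'],d['mask'].sum()) for d in L])
for d in L[:1]:
    z=np.zeros((384,512),np.uint8); ys,xs=np.nonzero(d['mask']); cv2.fillConvexPoly(z,cv2.convexHull(np.stack([xs,ys],1).astype(np.int32)),1); print(fit('cup',(572,35),{'wrist':z}))
m=pick('block','wrist',(572,35),50)
L=bot.outline_of('retainer_top','wrist')
for d in L[:2]: print('ret',d['p'],d['pixel'],fit('ret',(572,35),{'wrist':d['mask']}))
h=cv2.cvtColor(im,cv2.COLOR_RGB2HSV); print(proj('wrist',(572,35,55)))
mm=((h[...,0]>15)&(h[...,0]<35)&(h[...,1]>120)).astype(np.uint8); n,lab,st,c=cv2.connectedComponentsWithStats(mm)
px=proj('wrist',(572,35,49));k=[i for i in range(1,n) if np.hypot(*(c[i]-px))<15 and st[i,4]>100]
for i in k: print('brass',st[i,4],c[i],onz('wrist',c[i],49))
E
```

```text
time: 20.35
tool_pos: [504.5, 34.7, 221.9]
tcp_rot: [3.141, 0.001, -0.001]
contact_force: [-0.3, -0.0, 0.2]
grip_width: 92.0
finger_force: 0.0
[504.5395458   34.42440129 222.06330931] [ 3.14125241e+00  4.07042766e-04 -1.32698182e-03]
[(0.88, [274.5, 93.6], np.int64(3197))]
(array([572.54996529,  34.11347228]), np.float64(0.9817576379599213))
ret 0.55 [260.5, 122.8] (array([573.0293548 ,  34.29754425]), np.float64(0.9371162476294198))
[260.6572347 123.8300728]
brass 802 [261.39401496 123.28428928] [572.60719454  34.20871949  49.        ]
```

View pics/w5.png

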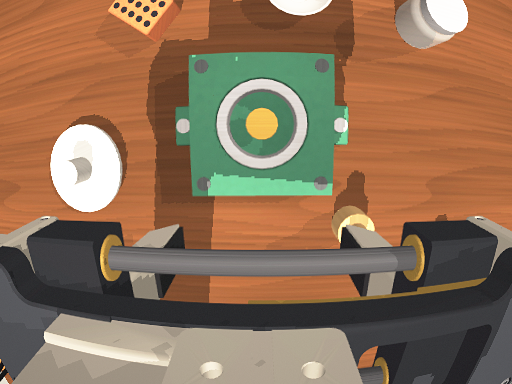

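The wrist picture shows the cup concentric in the bore, with the brass disc at (261,123) and the cap at (86,168). The bore is at (572.6,34.3). Next I'll view the cap the same way.

```bash
python3 -m jog '[[-8.3,-41.5,0,0,0,0],[-8.3,-41.5,0,0,0,0],[-8.3,-41.5,0,0,0,0],[-8.3,-41.5,0,0,0,0],[-8.3,-41.5,0,0,0,0],[-8.3,-41.5,0,0,0,0],[0,0,0,0,0,0],[0,0,0,0,0,0],[0,0,0,0,0,0]]'
python3 - <<'E'
from fit import *
im=save('wrist','w6.png'); o=bot.get_obs();print(o['tool_pos'],o['tcp_rot'])
for d in bot.outline_of('cap','wrist')[:2]: print(d['p'],d['pixel'],fit('cap',(522,283),{'wrist':d['mask']}))
E
```

```text
time: 21.45
tool_pos: [455.6, 283.1, 222.1]
tcp_rot: [3.141, -0.0, -0.002]
contact_force: [-0.3, -0.3, 0.8]
grip_width: 91.8
finger_force: 0.0
[455.70033804 282.96487141 222.14009207] [ 3.14119646e+00 -9.30115558e-05 -2.08180146e-03]
0.89 [259.5, 126.4] (array([523.06528664, 283.23625565]), np.float64(0.9811564728806826))
```

```bash
python3 -m jog '[[34,0,0,0,0,0],[33.4,0,0,0,0,0],[0,0,40,0,0,0],[0,0,40,0,0,0],[0,0,40,0,0,0],[0,0,40,0,0,0],[0,0,25,0,0,0],[0,0,10,0,0,0],[0,0,0,0,0,0],[0,0,0,0,0,0]]' && python3 -m jog '[[0,0,0,0,0,0],[0,0,0,0,0,0],[0,0,0,0,0,0],[0,0,0,0,0,0],[0,0,0,0,0,0],[0,0,0,0,0,0],[0,0,0,0,0,0],[0,0,0,0,0,0],[0,0,0,0,0,0],[0,0,0,0,0,0]]' 0
```

```text
time: 22.55
tool_pos: [523.8, 284.2, 28.4]
tcp_rot: [-3.141, -0.002, -0.001]
contact_force: [-0.1, -0.3, -0.2]
grip_width: 91.9
finger_force: 0.0
time: 23.55
tool_pos: [522.6, 284.2, 27.0]
tcp_rot: [3.141, 0.0, -0.0]
contact_force: [0.4, -0.7, 0.4]
grip_width: 33.2
finger_force: 30.0
```

```bash
python3 -m jog '[[0,0,-15,0,0,0],[0,0,-30,0,0,0],[0,0,-30,0,0,0],[8.2,41.6,0,0,0,0],[8.2,41.6,0,0,0,0],[8.2,41.6,0,0,0,0],[8.2,41.6,0,0,0,0],[8.2,41.6,0,0,0,0],[8.2,41.6,0,0,0,0],[0,0,0,0,0,0],[0,0,0,0,0,0],[0,0,0,0,0,0]]'; python3 -m jog '[[0,0,0,0,0,0]]'
python3 - <<'E'
from fit import *
o=bot.get_obs();print(o['tool_pos'],o['tcp_rot'])
z0=o['tool_pos'][2]-27
for n in('scene','side'):
  bot.capture(n)
  for d in bot.outline_of('cap',n):
    M['cap']=[q+[0,0,z0] for q in [cyl(35,0,14),cyl(62,14,22),cyl(17,22,60)]]
    if np.hypot(*(np.array(d['pixel'])-proj(n,[572,34,z0+25])))<25: print(n,d['p'],fit('cap',(572,34),{n:d['mask']}))
E
```

```text
time: 24.75
tool_pos: [571.3, 35.5, 101.7]
tcp_rot: [-3.141, 0.001, 0.0]
contact_force: [-0.0, 0.6, -2.7]
grip_width: 32.5
finger_force: 30.0
time: 24.85
tool_pos: [571.4, 36.0, 101.9]
tcp_rot: [-3.141, 0.001, 0.001]
contact_force: [0.1, 0.9, -3.1]
grip_width: 33.0
finger_force: 30.0
[571.40995362  36.00108429 101.93890699] [-3.14143833e+00  5.24018897e-04  1.46666318e-03]
scene 0.66 (array([573.57702822,  36.91382553]), np.float64(0.8336282190387585))
side 0.87 (array([570.16214371,  35.72603226]), np.float64(0.6096533354856936))
```

```bash
python3 -m jog '[[0.6,1.5,0,0,0,0],[0,0,10,0,0,0],[0,0,7,0,0,0],[0,0,3,0,0,0],[0,0,2,0,0,0],[0,0,2,0,0,0],[0,0,0,0,0,0],[0,0,0,0,0,0]]'
```

```text
time: 25.85
tool_pos: [572.5, 33.2, 78.3]
tcp_rot: [3.141, -0.0, -0.0]
contact_force: [-0.6, -0.8, -2.7]
grip_width: 32.8
finger_force: 30.0
```

```bash
python3 -m jog '[[0,-0.6,1.5,0,0,0],[0,0,1.5,0,0,0],[0,0,1.5,0,0,0],[0,0,1.5,0,0,0],[0,0,1.5,0,0,0],[0,0,1.5,0,0,0],[0,0,1.5,0,0,0],[0,0,0,0,0,0]]';python3 -m jog '[[0,0,1,0,0,0],[0,0,1,0,0,0],[0,0,0,0,0,0]]'
```

```text
time: 26.65
tool_pos: [572.7, 33.9, 68.3]
tcp_rot: [3.142, -0.001, -0.0]
contact_force: [-1.7, 0.5, 5.0]
grip_width: 32.8
finger_force: 30.0
time: 26.95
tool_pos: [572.8, 33.8, 68.0]
tcp_rot: [3.141, -0.002, -0.0]
contact_force: [-6.1, 0.1, 18.1]
grip_width: 33.2
finger_force: 30.0
```

The cap has stopped hard at the expected height, with the flange on the block. Release and look.

```bash
python3 -m jog '[[0,0,-1.5,0,0,0],[0,0,0,0,0,0]]'; python3 -m jog '[[0,0,0,0,0,0],[0,0,0,0,0,0],[0,0,0,0,0,0],[0,0,0,0,0,0],[0,0,0,0,0,0]]' 100;python3 -m jog '[[0,0,-20,0,0,0],[0,0,-40,0,0,0],[0,0,-40,0,0,0],[0,0,-40,0,0,0],[-40,0,-20,0,0,0],[-40,0,0,0,0,0],[-30,0,0,0,0,0],[0,0,0,0,0,0],[0,0,0,0,0,0],[0,0,0,0,0,0]]'
python3 - <<'E'
from fit import *
a=[save(n,n+'7.png') for n in('scene','side')]
M['cap']=[q+[0,0,41] for q in M['cap']]
for n in('scene','side'):
  m=pick('cap',n,(572,34),65); 
  if m is not None: print(n,fit('cap',(572,34),{n:m}))
b=[cv2.resize(a[0][130:290,150:310],(400,400)),cv2.resize(a[1][120:270,185:335],(400,400))]
cv2.imwrite('pics/c7.png',np.hstack(b)[:,:,::-1])
E
```

```text
time: 27.15
tool_pos: [572.7, 33.8, 68.0]
tcp_rot: [3.141, -0.001, -0.0]
contact_force: [-3.3, 1.4, 8.7]
grip_width: 32.6
finger_force: 30.0
time: 27.65
tool_pos: [572.3, 33.8, 66.9]
tcp_rot: [3.142, 0.0, -0.0]
contact_force: [-0.3, -0.4, -0.8]
grip_width: 68.5
finger_force: 0.0
time: 28.65
tool_pos: [463.5, 33.7, 227.2]
tcp_rot: [3.141, -0.001, -0.0]
contact_force: [-0.1, -0.9, 0.2]
grip_width: 91.9
finger_force: 0.0
scene (array([573.69285774,  35.26337051]), np.float64(0.9736341115459505))
side (array([572.02514648,  31.60107422]), np.float64(0.972993320988372))
```

View pics/c7.png

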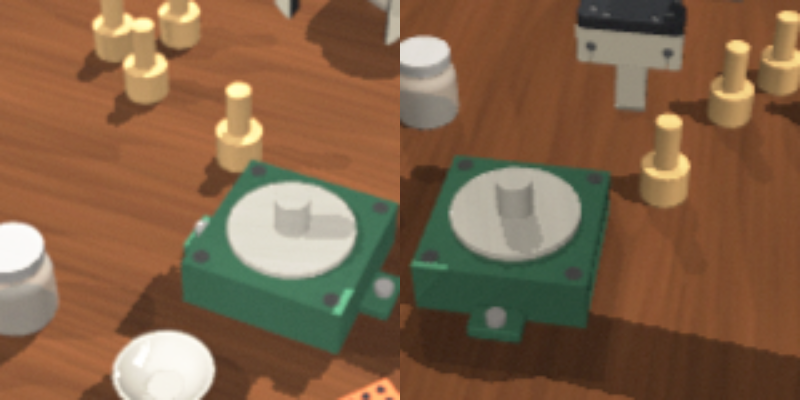

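The cap sits flat and centred, at crop (292,228) in the scene view. The drift stands upright and free at (240,130), and the gripper is clear.

```bash
python3 -c "
from plant import bot
print(bot.close_job())"
```

```text
the job is handed in; nothing more can be done
None
```

I've handed the job in: the cup looks flush and square, the drift is standing released and clear of the block, and the cap's flange is down on the block. These come from the pictures and force readings, because the hand-in gave no verdict.

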